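Snap the lid of the food box shut all round

ROBOT

A 6-joint arm with a two-finger parallel gripper is mounted at the origin on a cart in front of the work surface, level with it; the furniture and walls round the work are solid. World frame = base frame: x ahead of the robot, y to its left, z up, the work surface at z = 0. Lengths are in m, angles in rad, forces in N, time in s.
With the tool pointing down it reaches from about 0.325 to 0.875 m from the base axis. Payload 4.4 kg.
Tool frame: the origin (TCP) lies at the very end of the fingers, on their centre line; the grasp point (between the pads) lies 19 mm behind it; z points along the fingers, y is the line along which they close (so a half turn about z gives the same grasp; the last joint's range is limited). The gripper opens to 85 mm and grips with 20 to 120 N. Pads are 22 mm wide; open, the fingers measure 114 mm over their backs; the gripper's body (76 mm by 85 mm) begins 54 mm behind the grasp point. The pads swing forward as they close: fully open they stand 13 mm farther back than shut.
Start: joints at [1.119, 0.207, 1.542, -0, 1.393, -0.15], TCP at [0.17, 0.549, 0.231] pointing down, gripper open.
Joint ranges: [-2.73, 2.73], [-0.86, 2.22], [0.23, 2.46], [-1.11, 4.25], [0.08, 2.63], [-2.82, 2.82]. Speed limits (rad/s): [2.79, 2.79, 3.14, 3.14, 3.14, 3.14].

INTERFACE

Orientations are given as a rotation vector (axis times angle).
In Python, from station import read_state, get_image, hand_in gives the robot as it stands.
- The arm moves only by the tool step_arm, never from a script. Its argument "steps" is a list of rows, each a list of 5 numbers: the shift along the tool's x, y, z in m, then the turn about the tool's z in rad, then the opening in per cent of the stroke, from 0 (shut) to 100 (fully open). In form: [[tx, ty, tz, roll, claw], ...]. A call has 1 to 20 rows; each row is the pose to reach, as a shift and turn from the pose commanded when the call began, along the tool's axes at that moment; what a row does not reach only later rows make up. A row lasts 1/10 s, in which the tool goes at most 50 mm and 8.59 degrees, less where a joint would pass 70% of its speed; a pose out of reach is approached as far as the arm can. A call with a gripper value outside its range is refused whole. The fingers move at their own pace and stop on an object; "squeeze" is the grip in N (left out, the last holds). Time passes only in rows, so rows that repeat a pose let the fingers close. It gives the time, the measured TCP pose, the force, the opening and the grip force at its end, in the units of the state.
- read_state(): the state, without advancing time (a new reading comes with each control period).
- get_image(name): name is "scene" or "top"; returns a dict with "img" (384x512x3 uint8, red, green, blue), "depth" (384x512 float32, m along the optical axis (not along the pixel's ray), 0 where there is no reading), "fx", "fy", "cx", "cy" (pixels), "eye" and "attitude" of the camera in the world. Camera axes: x right, y down, z forward; pixel columns grow to the right and rows downward; lengths in m; the calibration is good to about 2 mm. A picture is of the moment at which its call begins.
- hand_in(): hands the job in; it is judged then, once.
The state is a dict: "t": time; "q": joint angles; "joint_velocities": joint speeds; "joint_torque": joint torques, N m; "tool_pos": TCP position; "tool_rot": TCP orientation; "contact_force": force on the tool from outside, world axes, zero at the start; "wrist_torque": the same for the moment, N m; "gripper_width": finger opening in m; "finger_force": force on a finger pad.
Only numpy, scipy, OpenCV 4.12 (cv2) and the standard library are available. Lean on these libraries where they do the work, as an engineer would, in place of code of your own. Each camera call takes 0.05 s, during which the arm holds its last target. There are 200 camera calls.

TASK

The lid of the food box on the hob board is only laid on: the rim flaps on all four sides have sprung up. Press them down with the fingertips, one side after another, until every flap has clicked fully shut. Only press: do not lift, tip or shove the box away from its place, and leave the jars and the spoon rest alone.

Things in the scene. Friction and masses are not known exactly. Their poses are not given: they have to be found in the camera images.
- hob_board: fixed wooden board, 400 (x) x 700 (y) mm, lying over the gas hob as a worktop; its top is 82 mm above the worktop (z = 0.082); origin at worktop height under its centre
- food_box: white food box with grey lid, 156 (x) x 124 (y) x 64 mm, about 1 kg, loose on the board. Origin: centre of underside; z up, x roughly away from the robot (turned up to 0.75 rad). Lid: fixed middle panel 100 x 68 mm (top 60 mm above origin, a low moulding on it 61), fixed 28 mm corners (tops at 64), and between them on each side a hinged rim flap, 28 mm wide from hinge to outer edge
- flap_front (a joint): angle of the near (box -x side) rim flap (68 mm long): 0 = snapped shut, top level with the lid's corners; 0.4 = sprung up, outer edge 11 mm higher. Hinge along the middle panel's edge, 60 mm above the box's underside. A catch springs it up above about 0.2 rad and snaps it shut below: pressing takes 6 to 7 N at the press point, and past half way it closes by itself
- flap_front_press (a point): press point on the top face of the near (box -x side) rim flap, midway along it and 18 mm out from its hinge line (10 mm in from the outer edge of the lid); moves with the flap, z is normal to the flap. With the flap shut it lies 64 mm above the box's underside and 68 mm from the box's middle
- flap_back (a joint): angle of the far (box +x side) rim flap (68 mm long): 0 = snapped shut, top level with the lid's corners; 0.4 = sprung up, outer edge 11 mm higher. Hinge along the middle panel's edge, 60 mm above the box's underside. A catch springs it up above about 0.2 rad and snaps it shut below: pressing takes 6 to 7 N at the press point, and past half way it closes by itself
- flap_back_press (a point): press point on the top face of the far (box +x side) rim flap, midway along it and 18 mm out from its hinge line (10 mm in from the outer edge of the lid); moves with the flap, z is normal to the flap. With the flap shut it lies 64 mm above the box's underside and 68 mm from the box's middle
- flap_left (a joint): angle of the left (box +y side) rim flap (100 mm long): 0 = snapped shut, top level with the lid's corners; 0.4 = sprung up, outer edge 11 mm higher. Hinge along the middle panel's edge, 60 mm above the box's underside. A catch springs it up above about 0.2 rad and snaps it shut below: pressing takes 6 to 7 N at the press point, and past half way it closes by itself
- flap_left_press (a point): press point on the top face of the left (box +y side) rim flap, midway along it and 18 mm out from its hinge line (10 mm in from the outer edge of the lid); moves with the flap, z is normal to the flap. With the flap shut it lies 64 mm above the box's underside and 52 mm from the box's middle
- flap_right (a joint): angle of the right (box -y side) rim flap (100 mm long): 0 = snapped shut, top level with the lid's corners; 0.4 = sprung up, outer edge 11 mm higher. Hinge along the middle panel's edge, 60 mm above the box's underside. A catch springs it up above about 0.2 rad and snaps it shut below: pressing takes 6 to 7 N at the press point, and past half way it closes by itself
- flap_right_press (a point): press point on the top face of the right (box -y side) rim flap, midway along it and 18 mm out from its hinge line (10 mm in from the outer edge of the lid); moves with the flap, z is normal to the flap. With the flap shut it lies 64 mm above the box's underside and 52 mm from the box's middle
- mustard_pot: low round lidded pot, 55 mm across, 71 mm high; stands loose on the board, bystander; origin at the centre of its underside
- spice_jar: small round spice jar with a white flip cap, 45 mm across, 64 mm high; stands loose on the board, bystander; origin at the centre of its underside
- honey_jar: round lidded jar with a dark cap, 70 mm across, 104 mm high; stands loose on the board, bystander; origin at the centre of its underside
- spoon_rest: shallow oval glazed grey-blue spoon rest, 76 x 124 x 18 mm; stands loose on the board, bystander; origin at the centre of its underside

How it is judged:
By the outcome, as a careful person would: the job done as asked, in the order asked, and still so for the second after the job is handed in, with the robot touching nothing.
It also fails if it takes over 45 s, if anything falls off the work surface, if the arm or the gripper's body presses on something with over 40 N, if the wrist force passes 120 N, or if a joint passes its speed limit or range.

## Working session

There is one attempt and no reset: what is moved stays moved. The work goes in short steps, Python scripts to look and compute and a tool call to move; the robot and the scene stay as the last step left them, time stands still between calls to the robot, and variables do not carry over. Pictures are saved under pics/ and viewed, at most 10 in all, crops included, and the job is handed in when it is done.

Besides the shell and the picture viewer there is one more tool, called as name(argument=value, ...), one argument or row to a line, values as JSON. step_arm: Moves the arm, as the interface text tells. Its arguments: {"type":"object","properties":{"steps":{"type":"array"},"squeeze":{"type":"number"}},"required":["steps"]}

```bash
mkdir -p pics
cat > h.py <<'E'
import numpy as np, cv2
from scipy.spatial.transform import Rotation as R
from station import read_state,get_image,hand_in
def rot(a):
    a=np.array(a,float)
    if a.shape==(3,3): return a
    return R.from_rotvec(a).as_matrix() if a.size==3 else R.from_quat(a).as_matrix()
def cloud(d):
    v,u=np.mgrid[:384,:512]; z=d['depth']
    p=np.stack([(u-d['cx'])/d['fx']*z,(v-d['cy'])/d['fy']*z,z],-1)
    return p@rot(d['attitude']).T+np.array(d['eye'])
E
python3 - <<'E'
from h import *
s=read_state(); print({k:np.round(v,3).tolist() for k,v in s.items()})
for n in('top','scene'):
    d=get_image(n); print(n,d['eye'],d['attitude'],d['fx']); np.savez(n,**d)
    cv2.imwrite(f'pics/{n}0.png',d['img'][...,::-1])
E
```

```text
{'t': 0.0, 'q': [1.12, 0.207, 1.543, -0.0, 1.394, -0.15], 'joint_velocities': [0.0, 0.0, 0.0, -0.001, -0.0, 0.002], 'joint_torque': [0.0, -38.303, -29.16, -0.0, 0.011, 0.0], 'tool_pos': [0.17, 0.548, 0.23], 'tool_rot': [-0.471, -3.105, 0.003], 'contact_force': [0.116, -0.578, 0.295], 'wrist_torque': [-0.052, 0.009, -0.018], 'finger_force': 0.0, 'gripper_width': 0.085}
top [0.28480686 0.11202324 1.01179954] [-1.55132744  2.46441838 -0.43374373] 381.62123067474283
scene [0.25641925 0.66921839 0.57659706] [-0.63115585  2.48673162 -1.37895088] 382.05774383638584
```

View pics/top0.png

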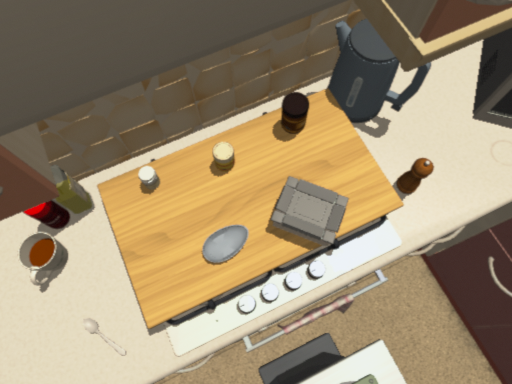

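View pics/scene0.png

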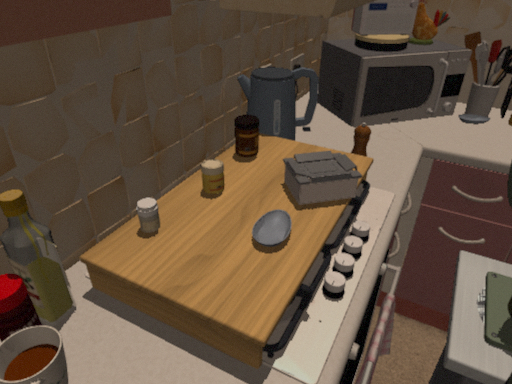

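The top picture shows the box at about (310,210), with its lid flaps up. The spoon rest is at (226,243), the pot at (223,156), the spice jar at (148,178) and the honey jar at (295,112).

Run:
```python
from h import *
for n in('top',):
    d=dict(np.load(n+'.npz')); P=cloud(d)
    print(n,[np.round(P[v,u],3).tolist() for u,v in((310,210),(226,243),(223,156),(148,178),(295,112),(250,200))])
    c=P[210,310]; m=(np.hypot(P[...,0]-c[0],P[...,1]-c[1])<.13)&(P[...,2]>.125)&(P[...,2]<.2)&(d['depth']>0)
    q=P[m]; r=cv2.minAreaRect((q[:,:2]*1000).astype(np.float32)); print(m.sum(),r,q[:,2].max())
    a=np.deg2rad(r[2]); 
    print(cv2.boxPoints(r))
    # height map in box frame
    w,h=r[1]; a=a if w>h else a-np.pi/2
    xy=(q[:,:2]-np.array(r[0])/1000)@np.array([[np.cos(a),-np.sin(a)],[np.sin(a),np.cos(a)]])
    print('yaw',a)
    for X in np.arange(-.085,.086,.01):
        print('%4d'%(X*1000),*['%4d'%(1000*np.median(z)) if len(z:=q[(abs(xy[:,0]-X)<.005)&(abs(xy[:,1]-Y)<.005),2]) else '   .' for Y in np.arange(-.07,.071,.01)])
```

```text
top [[0.486, -0.12, 0.144], [0.514, 0.093, 0.087], [0.704, 0.011, 0.151], [0.731, 0.201, 0.147], [0.721, -0.198, 0.183], [0.592, -0.01, 0.082]]
3284 ((489.0674743652344, -118.71321105957031), (159.63394165039062, 124.8796157836914), 42.29190444946289) 0.1585525199790424
[[ 388.00854  -126.23433 ]
 [ 472.04105  -218.61105 ]
 [ 590.1264   -111.19209 ]
 [ 506.0939    -18.815369]]
yaw 0.7381329795819672
 -85    .    .    .    .    .    .    .    .    .    .    .    .    .    .    .
 -75    .  145  144  145  152  153  153  153  152  153  149  146  145  144    .
 -65    .  143  145  146  152  152  152  151  151  152  150  145  146  145    .
 -55    .  144  145  145  148  148  147  147  149  148  146  144  144  145    .
 -45    .  153  151  146  141  141  141  141  142  141  142  147  151  149    .
 -35    .  153  151  147  141  141  141  142  142  142  142  149  151  150    .
 -25    .  153  151  147  142  142  142  142  142  142  142  147  152  149    .
 -15    .  154  152  147  141  142  142  142  142  141  142  149  151  149    .
  -5    .  154  151  147  141  143  142  142  142  142  142  148  152  150    .
   4    .  154  151  146  141  142  142  142  141  142  142  149  151  151    .
  14    .  153  151  147  141  142  142  141  142  143  144  148  152  150    .
  24    .  153  150  145  141  142  142  143  142  142  142  150  152  149    .
  34    .  153  150  147  141  141  142  142  142  142  142  149  152  148    .
  44    .  152  150  146  141  142  141  142  142  141  141  148  151  150    .
  54    .  144  145  145  146  147  148  147  148  147  147  144  144  143    .
  64    .  143  146  146  151  151  151  150  152  150  146  145  145  143    .
  74    .  144  145  144  153  152  152  153  151  152  149  145  145  145    .
  84    .    .    .    .    .    .    .    .    .    .    .    .    .    .    .
```

```bash
cat > t.py <<'E'
from h import *
C=np.array([.488,-.1185]); yaw=.738
ex=np.array([np.cos(yaw),np.sin(yaw)]); ey=np.array([-ex[1],ex[0]])
T=dict(front=C-.068*ex,left=C+.052*ey,back=C+.068*ex,right=C-.052*ey)
def show(z=.175):
    s=read_state(); Rm=rot(s['tool_rot']); p=np.array(s['tool_pos'])
    print('t',s['t'],p.round(4),'q',np.round(s['q'],2),'f',np.round(s['contact_force'],1))
    a=np.arctan2(Rm[1,1],Rm[0,1])
    print('roll',((a-yaw)+np.pi/2)%np.pi-np.pi/2)
    for k,v in T.items(): print(k,v.round(4),(Rm.T@(np.r_[v,z]-p)).round(4))
E
python3 -c "from t import *; show()"
```

```text
t 0.1 [0.1701 0.5486 0.2302] q [ 1.12  0.21  1.54  0.    1.39 -0.15] f [ 1.1 -0.8 -0. ]
roll 0.5319858105508333
front [ 0.4377 -0.1643] [-0.4668 -0.6014  0.0563]
left [ 0.453 -0.08 ] [-0.4565 -0.5164  0.0561]
back [ 0.5383 -0.0727] [-0.5358 -0.4842  0.0561]
right [ 0.523 -0.157] [-0.5461 -0.5692  0.0562]
```

step_arm(
  steps=[
    [-0.455,-0.515,0.02,0.53,0],
    [-0.455,-0.515,0.02,0.53,0],
    [-0.455,-0.515,0.02,0.53,0],
    [-0.455,-0.515,0.02,0.53,0],
    [-0.455,-0.515,0.02,0.53,0],
    [-0.455,-0.515,0.02,0.53,0],
    [-0.455,-0.515,0.02,0.53,0],
    [-0.455,-0.515,0.02,0.53,0],
    [-0.455,-0.515,0.02,0.53,0],
    [-0.455,-0.515,0.02,0.53,0],
    [-0.455,-0.515,0.02,0.53,0],
    [-0.455,-0.515,0.02,0.53,0],
    [-0.455,-0.515,0.02,0.53,0],
    [-0.467,-0.601,0.02,0.53,0],
    [-0.467,-0.601,0.02,0.53,0],
    [-0.467,-0.601,0.02,0.53,0],
    [-0.467,-0.601,0.02,0.53,0],
    [-0.467,-0.601,0.02,0.53,0],
  ],
)

```text
t: 1.9
tool_pos: [0.4378, -0.1628, 0.2107]
tool_rot: [-1.269, -2.872, -0.001]
contact_force: [0.3, 0.2, 0.5]
gripper_width: 0.0
finger_force: 0.0
```

Run:
```python
from t import *
show()
for n in('top',):
    d=get_image(n); im=d['img'][120:290,210:410,::-1]; cv2.imwrite('pics/b.png',cv2.resize(im,None,fx=3,fy=3))
```

```text
t 1.9 [ 0.4378 -0.1628  0.2107] q [-0.54 -0.01  1.82  0.    1.33 -1.28] f [0.3 0.2 0.5]
roll 0.0008533097282628077
front [ 0.4377 -0.1643] [-0.001  -0.0011  0.0357]
left [ 0.453 -0.08 ] [0.0509 0.067  0.0358]
back [ 0.5383 -0.0727] [-0.0011  0.1349  0.0357]
right [ 0.523 -0.157] [-0.0531  0.0669  0.0356]
```

View pics/b.png

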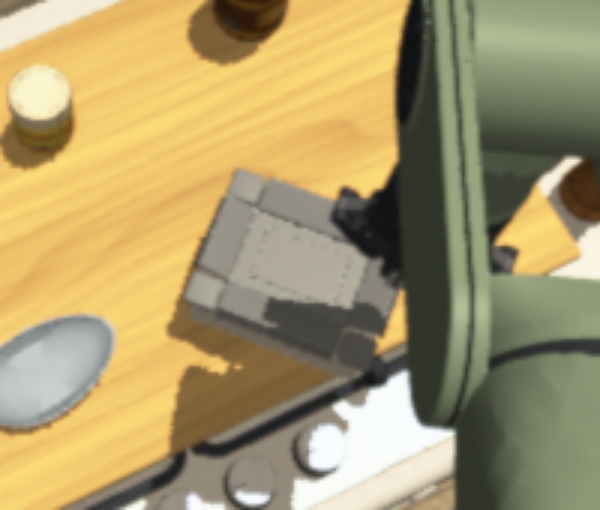

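The arm is over the near flap, at the right of the crop; the box and bystanders are undisturbed. I'll press the near flap now.

step_arm(
  steps=[
    [-0.001,-0.001,0.03,0,0],
    [-0.001,-0.001,0.045,0,0],
    [-0.001,-0.001,0.052,0,0],
    [-0.001,-0.001,0.056,0,0],
    [-0.001,-0.001,0.06,0,0],
    [-0.001,-0.001,0.063,0,0],
    [-0.001,-0.001,0.065,0,0],
    [-0.001,-0.001,0.065,0,0],
  ],
)

```text
t: 2.75
tool_pos: [0.4388, -0.1646, 0.1467]
tool_rot: [1.267, 2.873, 0.0]
contact_force: [0.2, -0.2, 1.0]
gripper_width: 0.0001
finger_force: 0.0
```

step_arm(
  steps=[
    [0,0,0.002,0,0],
    [0,0,0.002,0,0],
  ],
)

```text
t: 2.95
tool_pos: [0.4388, -0.1647, 0.1457]
tool_rot: [1.267, 2.874, 0.0]
contact_force: [-3.2, 1.0, 7.4]
gripper_width: -0.0002
finger_force: 4.1
```

step_arm(
  steps=[
    [0,0,-0.03,0,0],
    [0,0,-0.03,0,0],
    [0.052,0.068,-0.03,0,0],
    [0.052,0.068,-0.03,0,0],
    [0.052,0.068,-0.03,0,0],
  ],
)

```text
t: 3.45
tool_pos: [0.4533, -0.077, 0.1736]
tool_rot: [-1.261, -2.876, -0.003]
contact_force: [-0.1, -0.6, 0.7]
gripper_width: 0.0
finger_force: 0.0
```

```bash
python3 -c "from t import *; show(.145)"
```

```text
t 3.45 [ 0.4533 -0.077   0.1736] q [-0.36  0.02  1.88  0.    1.25 -1.1 ] f [-0.1 -0.6  0.7]
roll 0.006279933849511421
front [ 0.4377 -0.1643] [-0.0537 -0.0706  0.0285]
left [ 0.453 -0.08 ] [-0.0021 -0.0023  0.0286]
back [ 0.5383 -0.0727] [-0.0545  0.0654  0.0286]
right [ 0.523 -0.157] [-0.1061 -0.003   0.0285]
```

step_arm(
  steps=[
    [-0.002,-0.001,0.008,0,0],
    [-0.002,-0.001,0.014,0,0],
    [-0.002,-0.001,0.018,0,0],
    [-0.002,-0.001,0.022,0,0],
    [-0.002,-0.001,0.025,0,0],
    [-0.002,-0.001,0.028,0,0],
    [-0.002,-0.001,0.029,0,0],
    [-0.002,-0.001,0.029,0,0],
  ],
)

```text
t: 4.25
tool_pos: [0.4539, -0.0831, 0.1458]
tool_rot: [-1.269, -2.874, 0.001]
contact_force: [-3.5, 1.5, 6.3]
gripper_width: -0.0001
finger_force: 3.2
```

step_arm(
  steps=[
    [0,0,-0.03,0,0],
    [0,0,-0.03,0,0],
    [-0.052,0.068,-0.03,0,0],
    [-0.052,0.068,-0.03,0,0],
    [-0.052,0.068,-0.03,0,0],
    [-0.052,0.068,-0.03,0,0],
  ],
)

```text
t: 4.85
tool_pos: [0.5391, -0.0752, 0.174]
tool_rot: [-1.267, -2.873, 0.001]
contact_force: [0.3, -0.6, 0.1]
gripper_width: -0.0
finger_force: 0.0
```

```bash
python3 -c "from t import *; show(.145)"
```

```text
t 4.85 [ 0.5391 -0.0752  0.174 ] q [-0.3   0.2   1.68 -0.    1.27 -1.04] f [ 0.3 -0.6  0.1]
roll 0.002153474740955952
front [ 0.4377 -0.1643] [ 0.0026 -0.1349  0.0292]
left [ 0.453 -0.08 ] [ 0.0544 -0.0667  0.0292]
back [ 0.5383 -0.0727] [0.0023 0.0011 0.029 ]
right [ 0.523 -0.157] [-0.0496 -0.067   0.029 ]
```

step_arm(
  steps=[
    [0.002,0.001,0.008,0,0],
    [0.002,0.001,0.014,0,0],
    [0.002,0.001,0.018,0,0],
    [0.002,0.001,0.022,0,0],
    [0.002,0.001,0.025,0,0],
    [0.002,0.001,0.028,0,0],
    [0.002,0.001,0.029,0,0],
    [0.002,0.001,0.029,0,0],
  ],
)

```text
t: 5.65
tool_pos: [0.5387, -0.073, 0.1462]
tool_rot: [1.268, 2.874, -0.0]
contact_force: [1.2, 0.6, 1.3]
gripper_width: 0.0001
finger_force: 0.4
```

step_arm(
  steps=[
    [0,0,-0.03,0,0],
    [0,0,-0.03,0,0],
    [-0.052,-0.068,-0.03,0,0],
    [-0.052,-0.068,-0.03,0,0],
    [-0.052,-0.068,-0.03,0,0],
    [-0.052,-0.068,-0.03,0,0],
  ],
)

```text
t: 6.25
tool_pos: [0.523, -0.1577, 0.1755]
tool_rot: [-1.27, -2.872, -0.001]
contact_force: [-0.7, -0.5, 0.5]
gripper_width: -0.0
finger_force: 0.0
```

```bash
python3 -c "from t import *; show(.145)"
```

```text
t 6.25 [ 0.523  -0.1577  0.1755] q [-0.45  0.2   1.67  0.    1.27 -1.19] f [-0.7 -0.5  0.5]
roll -0.00012036002999926687
front [ 0.4377 -0.1643] [ 0.0525 -0.0675  0.0306]
left [ 0.453 -0.08 ] [0.1045 0.0005 0.0307]
back [ 0.5383 -0.0727] [0.0525 0.0685 0.0306]
right [ 0.523 -0.157] [0.0005 0.0005 0.0305]
```

Press the right flap, then lift and move back clear for a look.

step_arm(
  steps=[
    [0,0,0.008,0,0],
    [0,0,0.014,0,0],
    [0,0,0.018,0,0],
    [0,0,0.022,0,0],
    [0,0,0.026,0,0],
    [0,0,0.029,0,0],
    [0,0,0.031,0,0],
    [0,0,0.031,0,0],
  ],
)

```text
t: 7.05
tool_pos: [0.5243, -0.1574, 0.146]
tool_rot: [1.267, 2.873, -0.0]
contact_force: [0.7, -0.5, 3.8]
gripper_width: 0.0004
finger_force: 2.0
```

step_arm(
  steps=[
    [0,0,-0.03,0,0],
    [0,0,-0.08,0,0],
    [0.15,0.05,-0.1,0,0],
    [0.15,0.05,-0.1,0,0],
    [0.15,0.05,-0.1,0,0],
    [0.25,0.1,-0.1,0,0],
    [0.25,0.1,-0.1,0,0],
    [0.25,0.1,-0.1,0,0],
    [0.25,0.1,-0.1,0,0],
    [0.25,0.1,-0.1,0,0],
  ],
)

```text
t: 8.05
tool_pos: [0.4284, 0.0949, 0.2448]
tool_rot: [-1.266, -2.875, 0.001]
contact_force: [-0.3, -0.1, -0.3]
gripper_width: -0.0
finger_force: 0.0
```

Run:
```python
from t import *
show()
d=get_image('top'); P=cloud(d); q=P[(d['depth']>0)&(P[...,2]>.125)&(P[...,2]<.165)]
xy=(q[:,:2]-C)@np.c_[ex,ey]
for X in np.arange(-.085,.086,.01):
    print('%4d'%(X*1000),*['%4d'%(1000*np.median(z)) if len(z:=q[(abs(xy[:,0]-X)<.005)&(abs(xy[:,1]-Y)<.005),2]) else '   .' for Y in np.arange(-.07,.071,.01)])
cv2.imwrite('pics/c.png',cv2.resize(d['img'][120:290,210:410,::-1],None,fx=3,fy=3))
```

```text
t 8.05 [0.4284 0.0949 0.2448] q [ 0.02 -0.1   1.84 -0.    1.41 -0.72] f [-0.3 -0.1 -0.3]
roll 0.003438267994324118
front [ 0.4377 -0.1643] [-0.1974 -0.1681  0.07  ]
left [ 0.453 -0.08 ] [-0.1456 -0.1     0.0699]
back [ 0.5383 -0.0727] [-0.1979 -0.0321  0.0698]
right [ 0.523 -0.157] [-0.2496 -0.1003  0.0699]
 -85    .    .    .    .    .    .    .    .    .    .    .    .    .    .    .
 -75    .  145  145  144  145  144  145  145  145  145  145  144  144  144    .
 -65    .  146  145  145  145  145  145  145  145  145  144  145  145  144    .
 -55    .  144  145  145  145  145  145  145  145  144  143  145  145  143    .
 -45    .  144  145  145  142  141  141  141  141  142  142  145  145  144    .
 -35  140  146  145  145  141  142  142  141  141  141  142  145  145  144    .
 -25    .  144  145  145  141  142  143  143  142  142  142  145  145  142    .
 -15    .  145  145  145  141  142  142  142  142  142  142  145  145  143    .
  -5    .  145  145  145  141  142  142  142  142  142  142  144  146  143    .
   4    .  145  145  145  142  142  142  141  143  141  143  145  145  144    .
  14    .  145  145  145  141  142  142  142  142  142  143  145  145  142    .
  24    .  145  145  144  141  141  142  142  142  141  142  145  145  143    .
  34    .  145  145  145  141  141  142  142  141  141  142  145  145  145    .
  44    .  144  146  145  141  141  141  142  141  141  143  146  145  145    .
  54    .  144  144  145  144  144  145  145  145  145  144  145  144    .    .
  64    .  145  146  146  145  145  145  144  146  146  143  146    .    .    .
  74    .  145  144  145  144  145  145  145  145  145  144    .    .    .    .
  84    .    .    .    .    .    .    .    .    .    .    .    .    .    .    .
```

View pics/c.png

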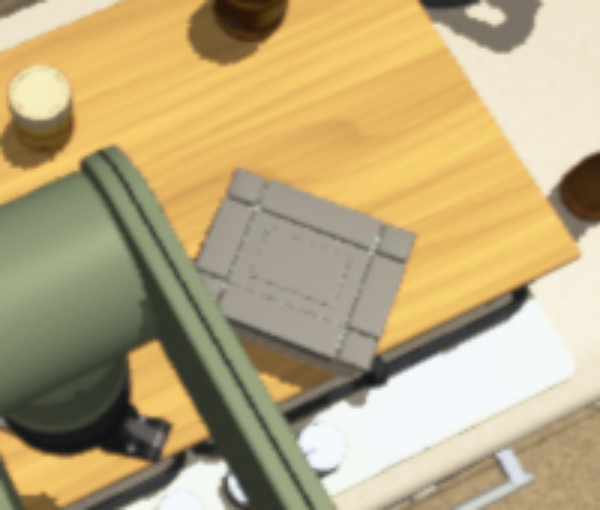

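All four flaps are level with the corners (145 mm), and the box at about (305,270) in the crop has not moved. The arm is clear of everything.

```bash
python3 -c "from station import hand_in; print(hand_in())"
```

```text
the job is handed in; nothing more can be done
None
```

All four rim flaps are pressed fully shut, level with the lid's corners; the box stayed in place, the jars and spoon rest weren't touched, and I handed the job in after about 8 s of robot time.

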